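# Brush out the treat dispenser and hold its spring slide open at the mark

### The arm

A 6-joint arm with a two-finger parallel gripper is mounted at the origin on the work surface. World frame = base frame: x ahead of the robot, y to its left, z up, the work surface at z = 0. Lengths are in m, angles in rad, forces in N, time in s.
With the tool pointing down it reaches from about 0.35 to 0.775 m from the base axis. Payload 5.5 kg.
Tool frame: the origin (TCP) lies at the very end of the fingers, on their centre line; the grasp point (between the pads) lies 19 mm behind it (grip_point_offset is the distance from the TCP to the grasp point, in m); z points along the fingers, y is the direction in which the jaws open and shut (so a half turn about z gives the same grasp; the last joint's range is limited). The gripper opens to 85 mm and grips with 20 to 120 N. Pads are 22 mm wide; open, the fingers measure 114 mm over their backs; the gripper's body (76 mm by 85 mm) begins 54 mm behind the grasp point. The pads swing forward as they close: fully open they stand 13 mm farther back than shut.
Start: joints at [-1.398, 0.313, 0.046, 1.304, 0, 1.431], TCP at [0.177, -0.547, 0.231] pointing down, gripper open.
Joint ranges: [-2.76, 2.76], [-0.86, 1.69], [-1.03, 1.26], [-2.2, 2.34], [-1.47, 1.5], [-3.14, 3.14]. Speed limits (rad/s): [2.57, 2.57, 3.14, 3.14, 3.14, 3.14].

### API

Orientations are given as a unit quaternion [w, x, y, z].
In Python, from workcell import * gives the robot as it stands.
- The arm moves only by the shell command python3 -m crank 'ROWS' [OPENING] [FORCE]. ROWS is a JSON object of lists of equal length, an entry for each row: "travel": the shift along the tool's x, y, z in units of 40 mm (1.0 is 40 mm), a list of three; "turn": the turn about the tool's z in rad. In form: {"travel": [[x, y, z], ...], "turn": [turn, ...]}. A call has 1 to 5 rows; each row is the pose to reach, as a shift and turn from the pose commanded when the call began, along the tool's axes at that moment; what a row does not reach only later rows make up. A row lasts 1/12 s, in which the tool goes at most 41.7 mm and 7.16 degrees, less where a joint would pass 70% of its speed; a pose out of reach is approached as far as the arm can. A call with a gripper value outside its range is refused whole. OPENING is the finger opening in mm, from 0 to 85.4, set as the call begins (- or left out, the last holds). The fingers move at their own pace and stop on an object; FORCE is the grip in N (left out, the last holds). Time passes only in rows, so rows that repeat a pose let the fingers close. It gives the time, the measured TCP pose, the force and the opening at its end, in the units of the state.
- get_state(): the state, without advancing time (a new reading comes with each control period).
- read_camera(name): name is "scene" or "top" or "wrist"; returns a dict with "image" (400x640x3 uint8, red, green, blue), "K" (3x3 intrinsics, pixels), "R" (3x3) and "t" (3): a world point X has camera coordinates R X + t. Camera axes: x right, y down, z forward; pixel columns grow to the right and rows downward; lengths in m; the calibration is good to about 2 mm. A picture is of the moment at which its call begins. There is no depth.
- hand_in(): hands the job in, once; it reports no verdict.
The state is a dict: "clock": time; "joint_pos": joint angles; "qvel": joint speeds; "tau": joint torques, N m; "tcp_pos": TCP position; "orientation": TCP orientation; "wrist_force": force on the tool from outside, world axes, zero at the start; "ft_torque": the same for the moment, N m; "finger_gap": finger opening in m.
Only numpy, scipy, OpenCV 4.12 (cv2) and the standard library are available. Lean on these libraries where they do the work, as an engineer would, in place of code of your own. Each camera call takes 0.05 s, during which the arm holds its last target. There are 200 camera calls.

### The job

Clean out the empty treat dispenser: with its slide shut, take the long bottle brush out of its porcelain stand, run it down inside the hopper to the slide and back up to the mouth, two times over, and stand it back in its stand. Then pull the spring-return slide out by its upright tab until the slide's front edge is level with the lines cut across the two guide rails, so that the last crumbs can drop into the bowl below, and finish while still holding it there: do not let go. Leave the bowl under the gate and do not disturb the other things on the table.

Things in the scene. Friction and masses are not known exactly. Their poses are not given: they have to be found in the camera images.
- dispenser: Treat dispenser fixed to the table: round steel hopper on an aluminium gate block (100 x 120 mm, z 50 to 74 mm) on two side panels and a 130 x 130 mm foot plate 4 mm thick. Origin on the table under the hopper's axis, z up; its -x is the front, the way the slide is pulled (towards the robot, give or take 15 degrees). The slide's tail and spring sleeves reach back to x = 121 mm.
- mark (a point): Midway between the two marks: black lines cut across the tops of the dispenser's two guide rails, at dispenser x = -159 mm, 70 mm above the table. The rails (8 mm wide, tops at z 70, at y = +-38 mm) run forward from the gate block on both sides of the slide to an end-stop bar at x = -173 to -183 mm.
- hopper_mouth (a point): Centre of the hopper's open mouth, on its axis, 165 mm above the table, 101 mm above the slide's shut blade that closes the bottom. Wall 3 mm; 88 mm wide inside (94 outside) at the mouth, narrowing to a straight bore 54 mm wide in the lower half (below z 119 mm). Axes as the dispenser's.
- slide (a joint): How far the slide is pulled out, in m, along the dispenser's -x: 0 shut (blade's front edge at dispenser x = -114 mm), 0.045 with that front edge level with the lines on the rails (gate fully open), 0.058 at the end stop, too far. Springs draw it shut: 4 N at 0, 9 N at the mark; it goes home as soon as it is let go.
- slide_grip (a point): Point to grip on the slide's upright tab, 106 mm above the table, 100 mm in front of the hopper's axis when shut; it travels with the slide. The tab's black sleeve is 14 mm thick (dispenser y), 26 mm long (dispenser x) and 42 mm high (z 83 to 125 mm); free on both sides. Axes as the dispenser's.
- brush: Long bottle brush, 178 mm, 0.06 to 0.13 kg, standing upright, head down, in the bore of its porcelain stand. Origin at the centre of the head's flat underside (the tip), z up the handle. White round head 47 mm across the bristles (solid to 40 mm) and 55 mm long, thin wire stem, then a round wooden handle of 18 mm diameter from 86 to 178 mm above the tip.
- brush_grip (a point): Point on the axis of the brush's wooden handle, 140 mm above the tip: where to grip it from above (38 mm of handle remain above).
- brush_stand: White porcelain stand for the bottle brush: a straight round tumbler 72 mm wide and 92 mm high, loose, 0.55 kg; bore 54 mm wide, inner floor 8 mm above its underside. Origin at the centre of its underside, z up. It may stand left or right of the dispenser.
- bowl: Empty white porcelain bowl, 90 mm wide, 40 mm high, on the dispenser's foot plate right under the gate; loose. Origin at the centre of its underside.
- tin: Bystander: lidded round metal tin, 75 mm wide, 72 mm high. Origin under its centre.
- shaker: Bystander: steel powder shaker with a domed top, 61 mm wide, 103 mm high. Origin under its centre.
- hopper_lid: Bystander: the hopper's steel lid, a 98 mm disc with a small knob, 27 mm high, lying on the table. Origin under its centre.
- yellow_brush: Bystander: yellow plastic fur brush lying on its bristles, 190 mm long, 52 mm wide, 29 mm high. Origin near its middle, on the table.
- bamboo_tray: Bystander: flat bamboo tray 160 x 220 mm, 22 mm high. Origin under its centre.
- nail_clipper: Bystander: small steel nail clipper, 85 mm long, lying in the tray. Origin under its centre.
- lotion_bottle: Bystander: amber bottle, 60 mm wide, 170 mm high. Origin under its centre.

How it is judged:
By the outcome, as a careful person would: the job done as asked, in the order asked, and still so for the second after the job is handed in, while the arm keeps its last pose, push and grip.
It also fails if it takes over 64 s, if anything falls off the work surface, if the arm or the gripper's body presses on something with over 40 N, if the wrist force passes 120 N, or if a joint passes its speed limit or range.

## Working session

There is one attempt and no reset: what is moved stays moved. The work goes in short steps, Python scripts to look and compute and a shell command to move; the robot and the scene stay as the last step left them, time stands still between calls to the robot, and variables do not carry over. Pictures are saved under pics/ and viewed, about 8 in all and at most 12, crops included, and the job is handed in when it is done.

```bash
ls; mkdir -p pics
python3 - <<'E'
from workcell import *
import cv2,numpy as np
print(get_state())
for n in("scene","top"):
    c=read_camera(n); cv2.imwrite(f"pics/{n}0.png",c["image"][:,:,::-1]); print(n,c["K"].tolist(),c["R"].tolist(),c["t"].tolist())
    np.savez(f"pics/{n}0.npz",**c)
E
```

```text
pics
{'clock': 0.0, 'joint_pos': array([-1.39762206e+00,  3.14003125e-01,  4.49857470e-02,  1.30358697e+00,
        7.19636434e-06,  1.43123619e+00]), 'qvel': array([-3.72727037e-05,  3.86218089e-04, -7.13313777e-04,  8.82108158e-04,
       -1.90747972e-03,  5.77137152e-04]), 'tau': array([ 3.35096565e-04, -4.80629826e+01,  2.98531187e+01,  1.92900124e-02,
       -1.78388209e-04, -2.88616171e-06]), 'tcp_pos': array([ 0.17683282, -0.54660628,  0.23041008]), 'orientation': array([-9.03945028e-04,  9.87799135e-01,  1.55730703e-01, -1.15954044e-05]), 'wrist_force': array([ 0.14958089,  0.7403327 , -0.16233028]), 'ft_torque': array([ 0.02942663,  0.01536325, -0.01768074]), 'finger_gap': 0.08558819344459245}
scene [[508.1063091328057, 0.0, 329.39973236948384], [0.0, 508.1063091328057, 197.3201133637542], [0.0, 0.0, 1.0]] [[0.6099988586491494, 0.7922028830729219, -0.017775952792611835], [0.4259956291016383, -0.34676847627113144, -0.8356311075174843], [-0.6681535126249314, 0.5021615436446203, -0.5490033402916759]] [-0.30745724077692393, -0.17331125914583984, 1.8589674371130587]
top [[370.1298080961771, 0.0, 323.38534001201305], [0.0, 370.1298080961771, 199.906951848274], [0.0, 0.0, 1.0]] [[0.021610924919329286, -0.9997543921588783, -0.004911545903559577], [-0.9941668791166455, -0.020970402140865558, -0.10579441715667064], [0.10566543612553912, 0.007169211468636978, -0.9943758937219453]] [-0.0637723936011282, 0.5542991399284122, 1.030615512196976]
```

View pics/scene0.png

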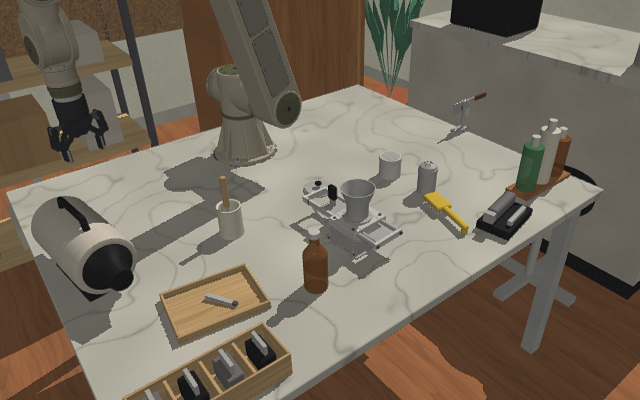

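View pics/top0.png

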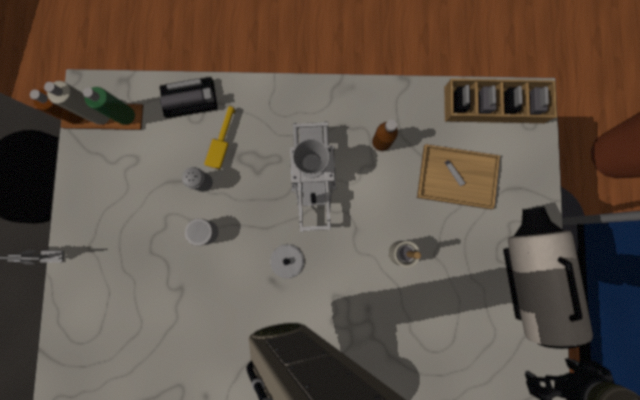

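Scene: the stand and brush are at about (230,215), the handle top at (223,178), the hopper mouth at (358,187) and the tab at (333,190). Top: stand rim at (406,252), hopper mouth at (311,156), tab at (314,197). I'll enlarge these areas for exact pixels.

```bash
cat > h.py <<'E'
import numpy as np,cv2
def ray(c,uv):
    d=np.linalg.inv(c["K"])@np.array([*uv,1.]); R=c["R"]; return -R.T@c["t"], R.T@d
def plane(c,uv,z):
    o,d=ray(c,uv); return o+d*(z-o[2])/d[2]
def tri(*cu):
    A=np.zeros((3,3));b=np.zeros(3)
    for c,uv in cu:
        o,d=ray(c,uv); d=d/np.linalg.norm(d); P=np.eye(3)-np.outer(d,d); A+=P;b+=P@o
    X=np.linalg.solve(A,b)
    return X.round(4),[round(float(np.linalg.norm(np.cross(X-ray(c,u)[0],ray(c,u)[1]/np.linalg.norm(ray(c,u)[1])))),4) for c,u in cu]
def proj(c,X):
    p=c["K"]@(c["R"]@np.asarray(X)+c["t"]); return p[:2]/p[2]
def load(n): return dict(np.load(f"pics/{n}.npz"))
E
python3 - <<'E'
import cv2,numpy as np
s=cv2.imread("pics/scene0.png");t=cv2.imread("pics/top0.png")
f=lambda i,x,y,w,h,k:cv2.resize(i[y:y+h,x:x+w],None,fx=k,fy=k,interpolation=cv2.INTER_CUBIC)
A=np.hstack([f(s,200,170,60,75,4),f(s,295,165,115,75,4)])[:, :800]
B=np.hstack([f(t,280,115,66,75*1,4),f(t,280,170,66,75,4),f(t,380,225,66,75,4)])
B=np.pad(B,((0,0),(0,A.shape[1]-B.shape[1]),(0,0))) if B.shape[1]<A.shape[1] else B[:,:A.shape[1]]
cv2.imwrite("pics/c1.png",np.vstack([A,B]));print(A.shape,B.shape)
E
```

```text
(300, 700, 3) (300, 700, 3)
```

View pics/c1.png

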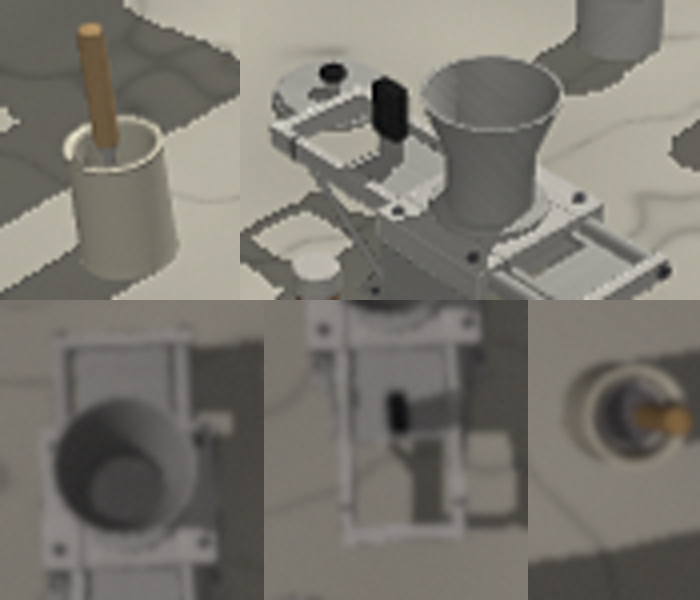

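The crop shows: scene handle top at (222.7,177.7), rim centre (228.2,205.5), mouth centre (358,188) and sleeve centre (332.5,192). In the top view: mouth (311.2,156.2), sleeve (313.5,198), rim (406.7,253.5). The slide is shut.

Run:
```python
from h import *
s=load("scene0");t=load("top0")
h=cv2.cvtColor(t["image"],cv2.COLOR_RGB2HSV)[225:285,385:445]
m=((h[...,1]>90)&(h[...,0]<25)&(h[...,2]>60)).astype(np.uint8)
ys,xs=np.nonzero(m);print("handle top px",xs.min()+385,xs.max()+385,ys.min()+225,ys.max()+225)
i=xs>xs.max()-4; ht=(xs.max()+385-2.5,ys[i].mean()+225);print(ht)
p=lambda n,a,b:print(n,tri((s,a),(t,b)))
p("handletop",(222.7,177.6),ht)
p("rim",(228.2,205.3),(406.6,253.4));print(plane(s,(228.2,205.3),.092),plane(t,(406.6,253.4),.092))
p("mouth",(357.9,188.1),(311.2,156.1));print(plane(s,(357.9,188.1),.165),plane(t,(311.2,156.1),.165))
p("sleeve",(332.4,192.1),(313.4,197.9));print(plane(t,(313.4,197.9-1),.125))
# rails: outer left edge crop, end bar corners in top view
g=lambda x,y,x0,y0,ox:((x-ox)/4+x0,(y-300)/4+y0)
for n,a in dict(L1=(344,350),L2=(350,530),R1=(454,350),R2=(460,530)).items(): print(n,plane(t,g(*a,280,170,264),.07).round(4))
```

```text
handle top px 407 420 251 257
(np.float64(417.5), np.float64(254.57142857142858))
handletop (array([ 0.4121, -0.2818,  0.1821]), [0.0007, 0.0007])
rim (array([ 0.4108, -0.2766,  0.0905]), [0.0004, 0.0004])
[ 0.41254479 -0.27779152  0.092     ] [ 0.41102935 -0.2758703   0.092     ]
mouth (array([ 0.6531, -0.0187,  0.1618]), [0.0011, 0.0011])
[ 0.65728615 -0.0209367   0.165     ] [ 0.65175265 -0.01971189  0.165     ]
sleeve (array([ 0.5529, -0.0253,  0.1023]), [0.0005, 0.0005])
[ 0.55268882 -0.0264277   0.125     ]
L1 [0.5983 0.0135 0.07  ]
L2 [0.4742 0.0059 0.07  ]
R1 [ 0.5999 -0.0626  0.07  ]
R2 [ 0.4758 -0.0692  0.07  ]
```

```bash
python3 -m crank '{"travel":[[0.76,-0.45,0],[1.52,-0.9,0],[2.3,-1.35,0],[3.05,-1.8,0],[3.8,-2.25,0]],"turn":[-0.12,-0.24,-0.36,-0.48,-0.6]}' 85 40
cat >> h.py <<'E'
from scipy.spatial.transform import Rotation as Rot
def toolR(s): q=s["orientation"]; return Rot.from_quat([q[1],q[2],q[3],q[0]]).as_matrix()
def go(s,target,yaw=None):
    """shift in tool axes (units of 40 mm) from measured TCP to target; turn to tool-x yaw"""
    R=toolR(s); d=R.T@(np.array(target)-s["tcp_pos"])/.04
    y=np.arctan2(R[1,0],R[0,0]); print("travel",d.round(3),"yaw",round(float(y),4))
    if yaw is not None: print("turn",round(float((y-yaw+np.pi)%(2*np.pi)-np.pi),4))
E
python3 - <<'E'
from workcell import *
from h import *
s=get_state();print(s["joint_pos"].round(3),s["tcp_pos"])
c=read_camera("wrist");o=-c["R"].T@c["t"];print("cam in tool",toolR(s).T@(o-s["tcp_pos"]));print(toolR(s).T@c["R"].T, c["K"][0])
go(s,(.412,-.280,.235),np.pi+.066)
E
```

```text
clock: 0.52
tcp_pos: [0.2945, -0.4132, 0.2308]
orientation: [-0.0, 0.896, 0.443, 0.0]
wrist_force: [1.1, -0.3, 0.5]
finger_gap: 0.0849
[-1.11   0.183 -0.126  1.263  0.     1.113] [ 0.29445337 -0.41317732  0.2308298 ]
cam in tool [ 0.07490925 -0.00080261 -0.14328188]
[[ 4.99140563e-04 -9.55282159e-01 -2.95695364e-01]
 [ 9.99999798e-01  5.92833451e-04 -2.27202604e-04]
 [ 3.92340697e-04 -2.95695191e-01  9.55282262e-01]] [295.68386444   0.         317.87305562]
travel [ 4.43   0.313 -0.103] yaw 0.9181
turn -2.2895
```

```bash
python3 -m crank '{"travel":[[0.88,0.06,0],[1.76,0.12,0],[2.64,0.18,-0.05],[3.52,0.24,-0.1],[4.4,0.3,-0.1]],"turn":[-0.12,-0.24,-0.36,-0.48,-0.6]}' >/dev/null
python3 -m crank '{"travel":[[0,0,0],[0,0,0],[0,0,0],[0,0,0],[0,0,0]],"turn":[-0.12,-0.24,-0.36,-0.48,-0.6]}' >/dev/null
python3 -m crank '{"travel":[[0,0,0],[0,0,0],[0,0,0],[0,0,0],[0,0,0]],"turn":[-0.12,-0.24,-0.36,-0.48,-0.6]}' >/dev/null
python3 -m crank '{"travel":[[0,0,0],[0,0,0],[0,0,0],[0,0,0],[0,0,0]],"turn":[-0.12,-0.24,-0.36,-0.48,-0.49]}'
python3 - <<'E'
from workcell import *
from h import *
s=get_state();print(s["joint_pos"].round(3))
go(s,(.412,-.280,.129),np.pi+.066)
c=read_camera("wrist");np.savez("pics/w1.npz",**c);cv2.imwrite("pics/w1.png",c["image"][:,:,::-1])
for X in [(.412,-.2815,.186),(.411,-.277,.092),(.412,-.28,.13)]: print(proj(c,X))
E
```

```text
clock: 2.23
tcp_pos: [0.4107, -0.2828, 0.2349]
orientation: [-0.0, -0.032, 0.999, 0.0]
wrist_force: [-0.1, 0.2, 0.2]
finger_gap: 0.0852
[-0.764  0.165 -0.138  1.269 -0.    -0.828]
travel [-0.038  0.067  2.648] yaw -3.0778
turn -0.0022
[319.4279378  223.57394237]
[323.33993071 187.4124325 ]
[320.69832163 199.59551316]
```

View pics/w1.png

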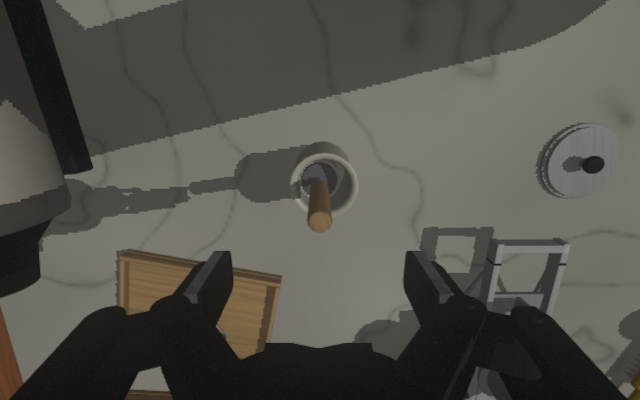

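Wrist view: handle top at (319.5,222), rim centre at (325,185). Both lie within 3 px of the projections.

Run:
```python
from h import *
s=load("scene0");t=load("top0");w=load("w1")
h=cv2.cvtColor(w["image"],cv2.COLOR_RGB2HSV)[160:240,290:350]
m=((h[...,1]>80)&(h[...,0]<25)&(h[...,2]>50))
ys,xs=np.nonzero(m)
for y in range(ys.min(),ys.max()+1,6):
    q=xs[ys==y];print(y+160,q.min()+290,q.max()+290)
print(ys.max()+160)
print("top",tri((s,(222.7,177.6)),(w,(319.5,221.5)),(t,(417.5,254.6))),plane(w,(319.5,221.5),.186))
print("rim",tri((s,(228.2,205.3)),(w,(325,185)),(t,(406.6,253.4))),plane(w,(325,185),.092))
print("handle bottom",plane(s,(226.4,205.5),.094),plane(w,(318.0,182.),.094))
```

```text
181 319 319
187 314 327
193 311 328
199 312 328
205 310 329
211 311 330
217 309 330
223 309 331
229 312 326
232
top (array([ 0.412 , -0.2817,  0.182 ]), [0.0006, 0.0002, 0.0008]) [ 0.41044319 -0.28155238  0.186     ]
rim (array([ 0.4099, -0.2761,  0.0897]), [0.0005, 0.0011, 0.0011]) [ 0.40840275 -0.27551786  0.092     ]
handle bottom [ 0.41309712 -0.28331716  0.094     ] [ 0.40526637 -0.28273797  0.094     ]
```

```bash
python3 -m crank '{"travel":[[0,0,0.6],[0,0,1.2],[0,0,1.8],[0,0,2.4],[0,0,2.65]],"turn":[0,0,0,0,0]}' 
python3 -m crank '{"travel":[[0,0,0],[0,0,0],[0,0,0],[0,0,0],[0,0,0]],"turn":[0,0,0,0,0]}' 0 60
python3 -m crank '{"travel":[[0,0,0],[0,0,0],[0,0,0]],"turn":[0,0,0]}'
```

```text
clock: 2.7
tcp_pos: [0.4094, -0.2815, 0.1262]
orientation: [-0.002, -0.029, 1.0, 0.002]
wrist_force: [-0.1, -0.1, 0.5]
finger_gap: 0.0851
clock: 3.12
tcp_pos: [0.4118, -0.2836, 0.1307]
orientation: [0.001, -0.03, 1.0, -0.001]
wrist_force: [-0.8, -0.4, -0.2]
finger_gap: 0.0247
clock: 3.37
tcp_pos: [0.4116, -0.2829, 0.1305]
orientation: [0.001, -0.031, 1.0, -0.0]
wrist_force: [-0.5, 1.8, 5.9]
finger_gap: 0.0162
```

```bash
python3 -m crank '{"travel":[[0,0,-0.3],[0,0,-0.8],[0,0,-1.5],[0,0,-2.2],[0,0,-2.9]],"turn":[0,0,0,0,0]}' 
python3 -m crank '{"travel":[[0,0,-0.6],[0,0,-1.2],[0,0,-1.7],[0,0,-1.7]],"turn":[0,0,0,0]}'
python3 - <<'E'
from workcell import *
from h import *
s=get_state();print(s["joint_pos"].round(3))
go(s,(.580,-.0235,.315),np.pi+.066)
go(s,(.653,-.0195,.315),np.pi+.066)
for n in("scene","top"):
    c=read_camera(n);np.savez(f"pics/{n}1.npz",**c);cv2.imwrite(f"pics/{n}1.png",c["image"][:,:,::-1])
    p=proj(c,s["tcp_pos"]-[0,0,.06]);print(p)
    x,y=int(p[0])-50,int(p[1])-60
    im=c["image"][max(y,0):y+150,max(x,0):x+100,::-1]; cv2.imwrite(f"pics/{n}1c.png",cv2.resize(im,None,fx=4,fy=4,interpolation=cv2.INTER_CUBIC)); print(x,y)
a=cv2.imread("pics/scene1c.png");b=cv2.imread("pics/top1c.png");H=min(len(a),len(b));cv2.imwrite("pics/c2.png",np.hstack([a[:H],b[:H]]))
E
```

```text
clock: 3.78
tcp_pos: [0.4107, -0.2826, 0.2465]
orientation: [-0.0, -0.031, 1.0, 0.0]
wrist_force: [0.4, -0.1, -0.7]
finger_gap: 0.0165
clock: 4.12
tcp_pos: [0.4122, -0.284, 0.3178]
orientation: [0.003, -0.031, 1.0, -0.003]
wrist_force: [0.3, 0.5, -0.3]
finger_gap: 0.0163
[-0.764  0.151  0.046  1.459 -0.    -0.825]
travel [-4.585  6.245  0.058] yaw -3.0805
turn -0.0049
travel [-6.413  6.234  0.067] yaw -3.0805
turn -0.0049
[217.71246507 152.46750429]
167 92
[426.75448754 255.81492348]
376 195
```

View pics/c2.png

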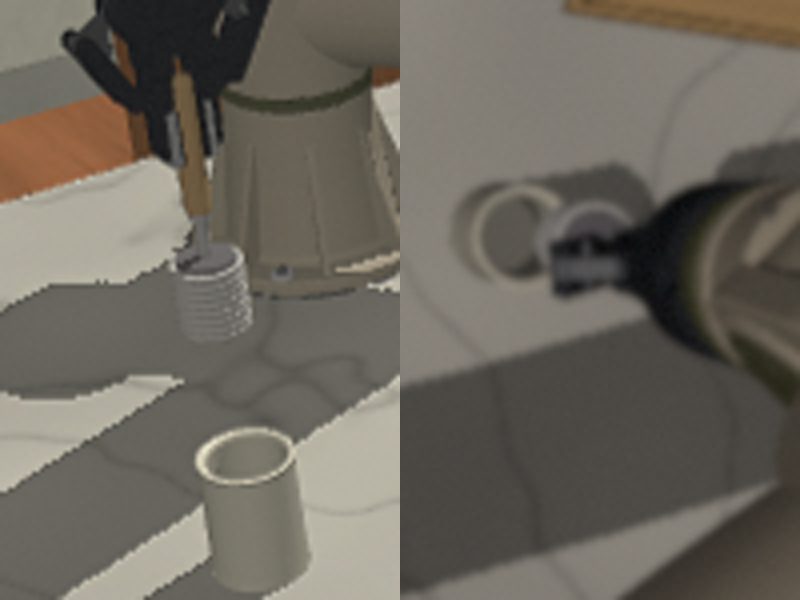

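The brush is out and hangs upright. The stand hasn't moved: its rim centre is at scene (228.4,206.1). I'll check the head against the tool axis, then move to the hopper.

```bash
python3 - <<'E'
from h import *
s=load("scene1");t=load("top1")
T=np.array([.4115,-.2833,.3175])
print("exp head top/bottom in scene",proj(s,T-[0,0,.067]),proj(s,T-[0,0,.122]),"measured top ~",(210/4+167,260/4+92),"bot",(216/4+167,325/4+92))
print("top exp",proj(t,T-[0,0,.067]),"measured",(188/4+376,245/4+195))
print("head px rad",508*.0235/np.linalg.norm(s["R"]@T+s["t"]))
E
python3 -m crank '{"travel":[[-0.7,0.72,0],[-1.4,1.44,0],[-2.1,2.16,0],[-2.8,2.88,0],[-3.5,3.6,0]],"turn":[0,0,0,0,0]}' >/dev/null
python3 -m crank '{"travel":[[-0.3,0.7,0],[-0.6,1.4,0],[-0.9,2.1,0],[-1.1,2.63,0],[-1.1,2.63,0]],"turn":[0,0,0,0,0]}'
python3 - <<'E'
from workcell import *
from h import *
s=get_state();print(s["joint_pos"].round(3),s["tcp_pos"])
c=read_camera("wrist");np.savez("pics/w2.npz",**c);cv2.imwrite("pics/w2.png",c["image"][:,:,::-1])
go(s,(.653,-.0195,.315),np.pi+.066)
E
```

```text
exp head top/bottom in scene [218.24160041 154.81666237] [221.12912917 173.27834506] measured top ~ (219.5, 157.0) bot (221.0, 173.25)
top exp [425.53198249 255.96282945] measured (423.0, 256.25)
head px rad 9.113829189209582
clock: 5.05
tcp_pos: [0.5796, -0.0187, 0.311]
orientation: [-0.001, -0.033, 0.999, 0.001]
wrist_force: [-0.8, -0.2, -0.8]
finger_gap: 0.0169
[-1.710e-01  3.200e-01  2.490e-01  1.503e+00  1.000e-03 -2.370e-01] [ 0.57958611 -0.0187222   0.31104393]
travel [-1.83  -0.14  -0.104] yaw -3.0756
turn 0.0
```

View pics/w2.png

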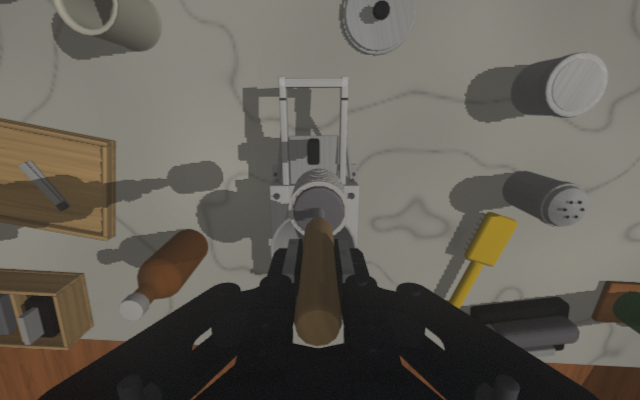

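Wrist view: rails at columns 283 and 345, marks at row about 98, tab top at (313.5,140), brush head straight below. I'll compute the dispenser frame from these.

Run:
```python
from h import *
c=load("w2")
im=cv2.resize(c["image"][65:215,255:375,::-1],None,fx=5,fy=5,interpolation=cv2.INTER_CUBIC);cv2.imwrite("pics/c3.png",im[:600])
h=cv2.cvtColor(c["image"],cv2.COLOR_RGB2GRAY)
for col in (283,284,285,344,345,346): print(col,h[84:112,col].tolist())
```

```text
283 [164, 161, 151, 149, 148, 148, 148, 148, 148, 147, 147, 147, 147, 136, 71, 63, 110, 146, 146, 146, 146, 145, 144, 145, 146, 145, 145, 144]
284 [155, 152, 149, 149, 148, 151, 152, 151, 149, 150, 149, 151, 151, 136, 72, 62, 113, 148, 148, 147, 148, 146, 147, 147, 148, 147, 147, 147]
285 [147, 148, 138, 121, 131, 135, 137, 137, 137, 140, 139, 140, 140, 129, 83, 70, 108, 141, 142, 143, 143, 144, 145, 143, 143, 146, 146, 144]
344 [155, 158, 145, 146, 145, 146, 146, 146, 146, 146, 146, 145, 146, 131, 53, 67, 117, 145, 146, 146, 146, 146, 145, 146, 146, 145, 145, 144]
345 [157, 159, 149, 148, 148, 148, 148, 148, 147, 147, 148, 148, 148, 131, 53, 71, 121, 148, 148, 148, 147, 147, 147, 148, 147, 147, 148, 147]
346 [155, 158, 151, 149, 150, 151, 151, 150, 150, 151, 151, 151, 150, 131, 53, 73, 126, 149, 150, 150, 150, 149, 149, 149, 147, 147, 146, 143]
```

View pics/c3.png

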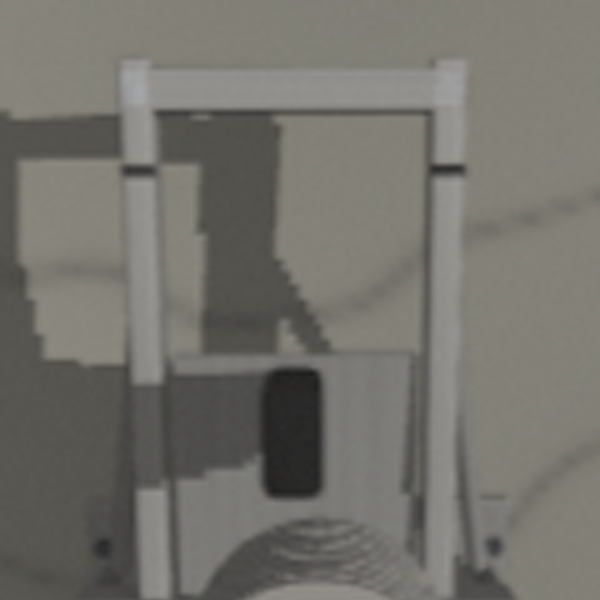

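Crop: marks at (282.7,98.7) and (344.7,98.6), blade front edge at row 135.9 (columns 290 to 337), tab sleeve top centred at (313.5,150).

Run:
```python
from workcell import *
from h import *
c=load("w2");t=load("top0")
a=plane(c,(282.7,98.8),.07);b=plane(c,(344.7,98.6),.07);m=(a+b)/2
d=(b-a)[:2];d/=np.linalg.norm(d)   # px left->right
print(a,b,"width",np.linalg.norm(a-b),"mark",m)
ax=np.array([-d[1],d[0]]) ; ax=ax if ax[0]>0 else -ax
print("yaw from marks",np.arctan2(ax[1],ax[0]))
print("blade front",plane(c,(290,135.9),.067),plane(c,(337,135.6),.067))
print("tab top",plane(c,(313.5,151.5),.125), "tri",tri((c,(313.4,151.5)),(t,(313.4,197.4))))
for yaw in (.055,.066,np.arctan2(ax[1],ax[0])):
    print(yaw,"axis from mark",m[:2]+.159*np.array([np.cos(yaw),np.sin(yaw)]))
M=np.array([.653,-.0195]);print("yaw mark->mouth",np.arctan2(*(M-m[:2])[::-1]),np.linalg.norm(M-m[:2]))
```

```text
[ 0.49622191 -0.0668886   0.07      ] [0.49090508 0.00936219 0.07      ] width 0.07643593002478527 mark [ 0.4935635 -0.0287632  0.07     ]
yaw from marks 0.06961561955250119
blade front [ 0.54083411 -0.05642256  0.067     ] [0.53645401 0.00393339 0.067     ]
tab top [ 0.55050503 -0.02488016  0.125     ] tri (array([ 0.5554, -0.0252,  0.0901]), [0.0001, 0.0001])
0.055 axis from mark [ 0.65232307 -0.02002261]
0.066 axis from mark [ 0.65221732 -0.01827682]
0.06961561955250119 axis from mark [ 0.65217837 -0.01770326]
yaw mark->mouth 0.05803439108215651 0.15970537224200332
```

```bash
python3 -m crank '{"travel":[[-0.7,-0.04,-0.05],[-1.4,-0.08,-0.1],[-1.83,-0.12,-0.1],[-1.83,-0.12,-0.1],[-1.83,-0.12,-0.1]],"turn":[0,0,0,0,0]}'
python3 - <<'E'
from workcell import *
from h import *
c=read_camera("wrist")
s=get_state();go(s,(.6525,-.019,.315),np.pi+.063);print(s["joint_pos"].round(3))
cs=read_camera("scene");ct=read_camera("top")
f=lambda c,x,y,w,h,k:cv2.resize(np.ascontiguousarray(c["image"][y:y+h,x:x+w,::-1]),None,fx=k,fy=k,interpolation=cv2.INTER_CUBIC)
for n,q in(("w3",c),("scene2",cs)): np.savez(f"pics/{n}.npz",**q)
cv2.imwrite("pics/c4.png",np.hstack([f(cs,310,110,100,140,4),f(c,270,120,100,140,4)]))
T=s["tcp_pos"];print("tip exp scene",proj(cs,T-[0,0,.122]),"mouth",proj(cs,(.6525,-.019,.165)),"wrist tip",proj(c,T-[0,0,.122]),proj(c,(.6525,-.019,.165)))
E
```

```text
clock: 5.52
tcp_pos: [0.6525, -0.0243, 0.3151]
orientation: [-0.002, -0.03, 1.0, 0.0]
wrist_force: [-0.5, -0.4, -1.1]
finger_gap: 0.0168
travel [-0.022  0.126  0.022] yaw -3.0815
turn -0.0029
[-0.16   0.482  0.503  1.594 -0.    -0.22 ]
tip exp scene [355.76578034 178.14162721] mouth [357.27807174 187.08799384] wrist tip [317.90846108 192.57737993] [322.76902191 185.62048506]
```

View pics/c4.png

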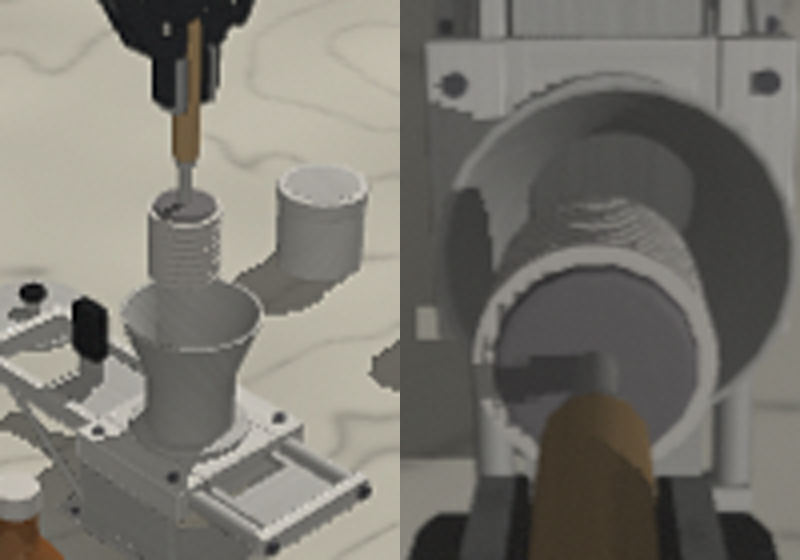

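Left: the head's bottom is centred at scene (356,179), the mouth at (358,189). Right (wrist): head ring centre (319,211), mouth rim columns 280 to 369, centre 324.4. The arm readings are noisy by about 2 mm, so I'll average several and dead-reckon the commanded pose as well.

Run:
```python
from workcell import *
from h import *
c=load("w3");Q=[]
C=[]
for i in range(6):
    q=read_camera("wrist");C.append(-q["R"].T@q["t"]);s=get_state();Q.append(np.r_[s["tcp_pos"],s["wrist_force"]])
Q=np.array(Q);print(Q.round(4),Q.mean(0).round(4));print("cam",np.std(C,0))
# dead reckoning
p=np.array([.177,-.547,.231]);yaw=.3125
for tr,tn in [((3.8,-2.25,0),-.6),((4.4,.3,-.1),-.6),((0,0,0),-1.69),((0,0,2.65),0),((0,0,-4.6),0),((-3.5,3.6,0),0),((-1.1,2.63,0),0),((-1.83,-.12,-.1),0)]:
    ux=np.array([np.cos(yaw),np.sin(yaw),0]);uy=np.array([np.sin(yaw),-np.cos(yaw),0]);p=p+.04*(tr[0]*ux+tr[1]*uy+tr[2]*np.array([0,0,-1]));yaw-=tn
print("commanded",p,(yaw))
z=p[2]
for n,x in(("ring",proj(c,p-[0,0,.067])),("L",proj(c,(.6525,-.019,.165)))):print(n,x)
print("head ring @",plane(c,(319,211),z-.067), "mouth",plane(c,(324.4,181),.165))
g=cv2.cvtColor(c["image"],cv2.COLOR_RGB2GRAY)
print(g[180,270:380].tolist())
```

```text
[[ 0.6517 -0.0236  0.3176 -0.1617 -0.8729 -0.6412]
 [ 0.6519 -0.0235  0.3178 -0.0066 -0.0461 -0.3008]
 [ 0.652  -0.0234  0.3179  0.0188 -0.0434  0.3173]
 [ 0.6521 -0.0233  0.318   1.0081 -0.7099 -0.315 ]
 [ 0.6523 -0.0232  0.3179 -0.0394 -0.2393 -0.1235]
 [ 0.6524 -0.0232  0.3179  0.1459  0.7699 -1.1028]] [ 0.6521 -0.0233  0.3178  0.1609 -0.1903 -0.361 ]
cam [0.00013982 0.00016861 0.00025089]
commanded [ 0.65297935 -0.0231447   0.317     ] 3.2024999999999997
ring [319.17578416 214.57864835]
L [322.76902191 185.62048506]
head ring @ [ 0.6501427  -0.02345212  0.25      ] mouth [ 0.6475395  -0.01765648  0.165     ]
[84, 83, 83, 84, 84, 83, 83, 82, 84, 79, 77, 68, 63, 62, 62, 63, 62, 60, 62, 61, 61, 61, 62, 99, 114, 111, 106, 85, 70, 74, 77, 77, 79, 77, 76, 78, 80, 82, 80, 76, 75, 76, 79, 84, 82, 85, 87, 88, 87, 93, 97, 100, 109, 118, 118, 118, 113, 103, 94, 105, 120, 119, 111, 115, 123, 119, 120, 123, 126, 131, 116, 81, 62, 61, 62, 62, 64, 61, 61, 61, 61, 61, 62, 61, 62, 64, 63, 62, 64, 63, 62, 63, 62, 63, 62, 64, 64, 86, 116, 130, 131, 129, 129, 128, 128, 128, 127, 126, 122, 118]
```

```bash
python3 -m crank '{"travel":[[0,0.12,0],[0,0.12,0.4],[0,0.12,0.9],[0,0.12,1.4],[0,0.12,1.7]],"turn":[0,0,0,0,0]}'
python3 -m crank '{"travel":[[0,0,0.2],[0,0,0.4],[0,0,0.6],[0,0,0.6]],"turn":[0,0,0,0]}'
python3 - <<'E'
from workcell import *
s=get_state();print(s["tcp_pos"],s["wrist_force"],s["ft_torque"])
E
```

```text
clock: 6.38
tcp_pos: [0.6517, -0.0177, 0.2472]
orientation: [-0.001, -0.031, 1.0, 0.0]
wrist_force: [0.1, -0.5, -1.5]
finger_gap: 0.0167
clock: 6.72
tcp_pos: [0.652, -0.0181, 0.2239]
orientation: [-0.001, -0.031, 1.0, 0.0]
wrist_force: [-0.3, 0.6, -1.4]
finger_gap: 0.0164
[ 0.65200582 -0.01814185  0.22388901] [-0.29441062  0.58160902 -1.3866175 ] [-0.01591765  0.01876991  0.00510135]
```

```bash
python3 -m crank '{"travel":[[0,0,0.3],[0,0,0.6],[0,0,0.85],[0,0,0.9],[0,0,0.9]],"turn":[0,0,0,0,0]}'
python3 -m crank '{"travel":[[0,0,0.03],[0,0,0.06],[0,0,0.08],[0,0,0.1]],"turn":[0,0,0,0]}'
```

```text
clock: 7.13
tcp_pos: [0.6521, -0.0183, 0.1887]
orientation: [-0.001, -0.031, 1.0, 0.0]
wrist_force: [-0.1, -0.6, 0.1]
finger_gap: 0.0166
clock: 7.47
tcp_pos: [0.6531, -0.0184, 0.1865]
orientation: [0.001, -0.031, 1.0, -0.0]
wrist_force: [-1.2, -0.0, 7.5]
finger_gap: 0.0165
```

```bash
python3 -m crank '{"travel":[[0,0,-0.5],[0,0,-1.1],[0,0,-1.7],[0,0,-2.3],[0,0,-2.75]],"turn":[0,0,0,0,0]}'
python3 -m crank '{"travel":[[0,0,0],[0,0,0.3],[0,0,0.8],[0,0,1.3],[0,0,1.75]],"turn":[0,0,0,0,0]}'
python3 -m crank '{"travel":[[0,0,0.3],[0,0,0.6],[0,0,0.8],[0,0,0.9],[0,0,0.95]],"turn":[0,0,0,0,0]}'
python3 -m crank '{"travel":[[0,0,0.03],[0,0,0.05],[0,0,0.05]],"turn":[0,0,0]}'
```

```text
clock: 7.88
tcp_pos: [0.6528, -0.0184, 0.2978]
orientation: [0.001, -0.031, 1.0, -0.0]
wrist_force: [-0.2, 0.2, 0.4]
finger_gap: 0.0165
clock: 8.3
tcp_pos: [0.652, -0.0183, 0.2233]
orientation: [-0.0, -0.031, 1.0, 0.0]
wrist_force: [0.1, 0.2, -0.8]
finger_gap: 0.0169
clock: 8.72
tcp_pos: [0.652, -0.0182, 0.1866]
orientation: [-0.001, -0.031, 1.0, 0.0]
wrist_force: [-2.2, 1.0, 4.6]
finger_gap: 0.0165
clock: 8.97
tcp_pos: [0.6526, -0.0182, 0.1866]
orientation: [0.001, -0.031, 1.0, -0.0]
wrist_force: [-2.4, 1.1, 4.6]
finger_gap: 0.0171
```

```bash
python3 -m crank '{"travel":[[0,0,-0.6],[0,0,-1.3],[0,0,-2.0],[0,0,-2.7],[0,0,-3.3]],"turn":[0,0,0,0,0]}' >/dev/null
python3 -m crank '{"travel":[[0.5,0,0],[1.2,0,0],[1.8,-0.4,0],[2.4,-0.9,0],[3.0,-1.5,0]],"turn":[0,0,0,0,0]}'
python3 -m crank '{"travel":[[0.7,-0.7,0],[1.4,-1.4,0],[2.1,-2.1,0],[2.6,-2.8,0],[2.9,-3.5,0]],"turn":[0,0,0,0,0]}' >/dev/null
python3 -m crank '{"travel":[[0.3,-0.6,0],[0.54,-1.13,0],[0.54,-1.13,0],[0.54,-1.13,0],[0.54,-1.13,0]],"turn":[0,0,0,0,0]}'
python3 - <<'E'
from workcell import *
from h import *
for n in ("wrist","scene","top"):
    c=read_camera(n);np.savez(f"pics/{n}5.npz",**c)
    if n=="wrist": w=c
    if n=="scene": sc=c
s=get_state();print(s["tcp_pos"],s["joint_pos"])
f=lambda c,x,y,w,h,k:cv2.resize(np.ascontiguousarray(c["image"][y:y+h,x:x+w,::-1]),None,fx=k,fy=k,interpolation=cv2.INTER_CUBIC)
cv2.imwrite("pics/c5.png",np.hstack([f(w,260,120,120,140,4),f(sc,185,140,80,140,4)]))
E
```

```text
clock: 9.8
tcp_pos: [0.5357, -0.0854, 0.3178]
orientation: [0.001, -0.032, 0.999, -0.0]
wrist_force: [-0.1, -0.5, -0.5]
finger_gap: 0.0168
clock: 10.63
tcp_pos: [0.4105, -0.2787, 0.3175]
orientation: [0.0, -0.03, 1.0, -0.0]
wrist_force: [-0.4, -0.1, -1.0]
finger_gap: 0.0167
[ 0.41081217 -0.27798832  0.31750188] [-7.56945967e-01  1.47622616e-01  4.20561902e-02  1.46480614e+00
  8.89312427e-05 -8.19716008e-01]
```

View pics/c5.png

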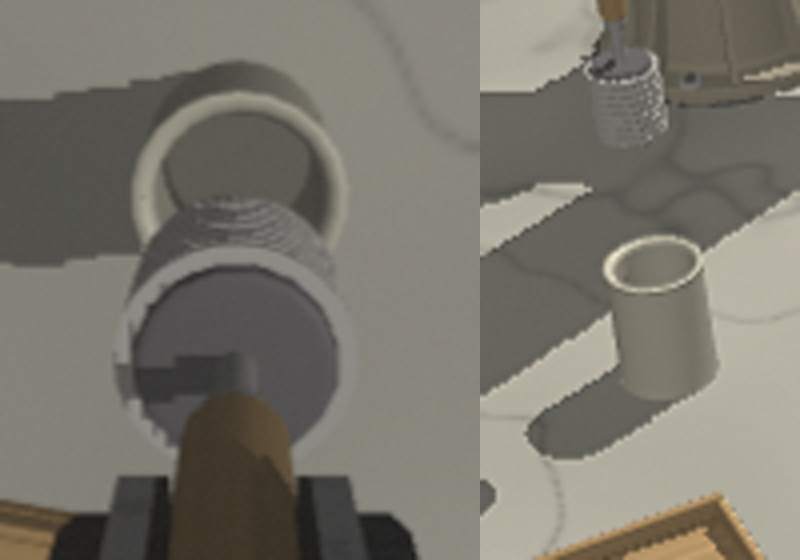

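Wrist crop: rim centre (320.2,169), head ring centre (318.8,211). Scene: rim centre (228.4,206).

Run:
```python
from h import *
w=load("wrist5");s=load("scene5")
print("rim w",plane(w,(320.2,169),.092),"s",plane(s,(185+(655-480)/4,140+265/4),.092))
print("tri",tri((w,(320.2,169)),(s,(185+(655-480)/4,140+265/4))))
print("ring",plane(w,(318.8,211),.3175-.066))
L=plane(w,(260+132/4,169),.092);R=plane(w,(260+349/4,169),.092);print("dia",np.linalg.norm(L-R)); print("top edge",plane(w,(320,120+92/4),.092))
```

```text
rim w [ 0.40942971 -0.27559172  0.092     ] s [ 0.41764894 -0.27883425  0.092     ]
tri (array([ 0.4105, -0.2756,  0.0868]), [0.0001, 0.0001])
ring [ 0.40867868 -0.2780527   0.2515    ]
dia 0.06875196682255769
top edge [ 0.37689542 -0.27791265  0.092     ]
```

```bash
python3 -m crank '{"travel":[[-0.02,0.045,0.5],[-0.02,0.045,1.1],[-0.02,0.045,1.7],[-0.02,0.045,2.3],[-0.02,0.045,2.55]],"turn":[0,0,0,0,0]}'
python3 -m crank '{"travel":[[0,0,0.2],[0,0,0.4],[0,0,0.6],[0,0,0.7],[0,0,0.7]],"turn":[0,0,0,0,0]}'
```

```text
clock: 11.2
tcp_pos: [0.4103, -0.275, 0.2124]
orientation: [-0.001, -0.032, 1.0, 0.001]
wrist_force: [-1.1, 1.6, -0.8]
finger_gap: 0.0163
clock: 11.62
tcp_pos: [0.411, -0.2769, 0.1869]
orientation: [-0.0, -0.031, 1.0, 0.0]
wrist_force: [-0.2, -0.3, -0.7]
finger_gap: 0.0165
```

Inside the stand with no lateral force. Lower to the floor and release.

```bash
python3 -m crank '{"travel":[[0,0,0.4],[0,0,0.8],[0,0,1.15],[0,0,1.32],[0,0,1.36]],"turn":[0,0,0,0,0]}'
python3 -m crank '{"travel":[[0,0,0.03],[0,0,0.05],[0,0,0.05]],"turn":[0,0,0]}'
```

```text
clock: 12.03
tcp_pos: [0.4106, -0.2767, 0.1322]
orientation: [-0.001, -0.031, 1.0, 0.0]
wrist_force: [0.1, 0.3, -0.5]
finger_gap: 0.0163
clock: 12.28
tcp_pos: [0.4115, -0.2775, 0.1317]
orientation: [0.0, -0.031, 1.0, -0.001]
wrist_force: [-0.0, 0.4, -0.2]
finger_gap: 0.0167
```

```bash
python3 -m crank '{"travel":[[0,0,0.03],[0,0,0.05],[0,0,0.05]],"turn":[0,0,0]}'
python3 -m crank '{"travel":[[0,0,0.0],[0,0,0.0],[0,0,0],[0,0,0],[0,0,0]],"turn":[0,0,0,0,0]}' 40
python3 -m crank '{"travel":[[0,0,0.0],[0,0,0.0],[0,0,0]],"turn":[0,0,0]}' 60
python3 -m crank '{"travel":[[0,0,-0.4],[0,0,-1],[0,0,-1.7],[0,0,-2.4],[0,0,-2.8]],"turn":[0,0,0,0,0]}'
python3 - <<'E'
from workcell import *
from h import *
w=read_camera("wrist");s=get_state();print(s["tcp_pos"])
sc=read_camera("scene")
go(s,(.4935+.159*.998-.100-.04,-.0288+.003,.25),np.pi+.063)
f=lambda c,x,y,w,h,k:cv2.resize(np.ascontiguousarray(c["image"][y:y+h,x:x+w,::-1]),None,fx=k,fy=k,interpolation=cv2.INTER_CUBIC)
cv2.imwrite("pics/c6.png",np.hstack([f(w,260,120,120,140,4),f(sc,185,140,80,140,4)]))
E
```

```text
clock: 12.53
tcp_pos: [0.4118, -0.2776, 0.1305]
orientation: [0.001, -0.031, 1.0, -0.001]
wrist_force: [-0.5, 1.3, 6.4]
finger_gap: 0.0166
clock: 12.95
tcp_pos: [0.411, -0.277, 0.1288]
orientation: [-0.0, -0.031, 1.0, 0.0]
wrist_force: [-0.2, 0.3, 0.2]
finger_gap: 0.0402
clock: 13.2
tcp_pos: [0.411, -0.277, 0.1288]
orientation: [-0.0, -0.031, 1.0, -0.0]
wrist_force: [-0.7, 0.2, 0.6]
finger_gap: 0.06
clock: 13.62
tcp_pos: [0.4117, -0.2776, 0.2439]
orientation: [0.001, -0.031, 1.0, -0.001]
wrist_force: [0.7, -0.5, -0.2]
finger_gap: 0.0596
[ 0.41264981 -0.27846339  0.24628108]
travel [-2.871  6.152 -0.112] yaw -3.0803
turn -0.0017
```

View pics/c6.png

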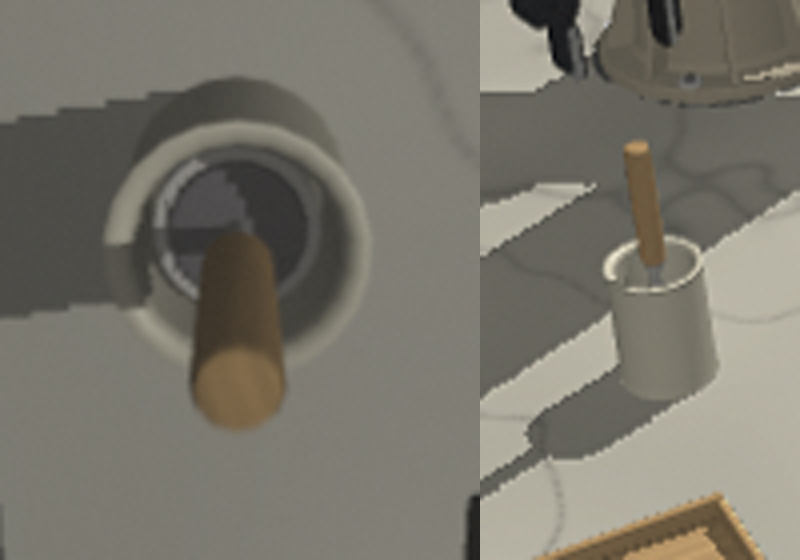

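The brush stands upright in the middle of its unmoved stand (rim scene (228.5,206), handle top (224.5,177)). On to the tab at about (0.5525,-0.0252).

```bash
python3 -m crank '{"travel":[[-0.4,0.65,0],[-0.8,1.3,0],[-1.2,1.95,0],[-1.6,2.6,0],[-2.0,3.2,0]],"turn":[0,0,0,0,0]}' >/dev/null
python3 -m crank '{"travel":[[-0.4,0.65,0],[-0.8,1.3,0],[-1.2,1.95,0],[-1.6,2.6,0],[-1.82,2.87,0]],"turn":[0,0,0,0,0]}' >/dev/null
python3 -m crank '{"travel":[[0,0,0],[0,0,0],[0,0,0],[0,0,0]],"turn":[0,0,0,0]}'
python3 - <<'E'
from workcell import *
from h import *
c=read_camera("wrist");s=get_state();print(s["tcp_pos"],s["joint_pos"].round(3))
np.savez("pics/w7.npz",**c)
g=c["image"].astype(int).sum(2)
for X in [(.5525,-.0252,.125),(.4935,-.0288,.07)]: print(proj(c,X))
u,v=proj(c,(.5525,-.0252,.125)).astype(int)
sub=(g[v-40:v+40,u-40:u+40]<150).astype(np.uint8)
n,l,st,ce=cv2.connectedComponentsWithStats(sub)
for i in range(1,n):
    if st[i,4]>30: print(st[i]+[u-40,v-40,0,0,0],ce[i]+[u-40,v-40])
go(s,(.549,-.0254,.089),np.pi+.063)
cv2.imwrite("pics/c7.png",cv2.resize(np.ascontiguousarray(c["image"][60:340,200:440,::-1]),None,fx=2,fy=2))
E
```

```text
clock: 14.88
tcp_pos: [0.5481, -0.0265, 0.2406]
orientation: [-0.0, -0.03, 1.0, -0.0]
wrist_force: [-0.1, -0.1, 0.3]
finger_gap: 0.0603
[ 0.54816823 -0.02651038  0.24077158] [-0.194  0.26  -0.003  1.308 -0.    -0.254]
[318.761766   199.27972988]
[318.56209625 128.94514234]
[312 177  15  35 474] [319.17510549 193.99156118]
travel [-0.024  0.028  3.794] yaw -3.0822
turn -0.0036
```

View pics/c7.png

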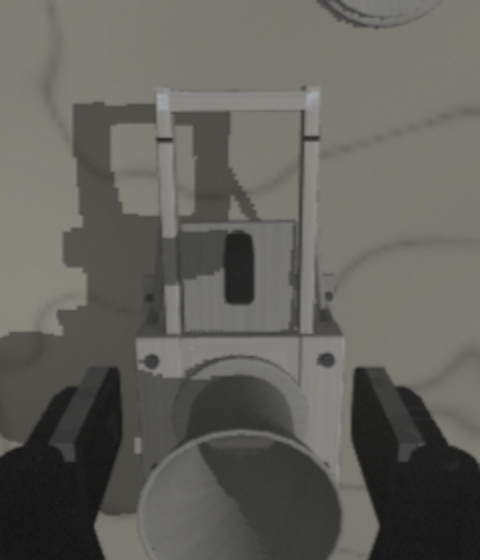

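The sleeve shows at (319,194), as predicted, and the fingers straddle it evenly. Descend and grip.

```bash
python3 -m crank '{"travel":[[-0.02,0.03,0.7],[-0.02,0.03,1.4],[-0.02,0.03,2.1],[-0.02,0.03,2.8],[-0.02,0.03,3.3]],"turn":[0,0,0,0,0]}' 
python3 -m crank '{"travel":[[0,0,0.3],[0,0,0.48],[0,0,0.48]],"turn":[0,0,0]}'
python3 -m crank '{"travel":[[0,0,0.0],[0,0,0.0],[0,0,0],[0,0,0],[0,0,0]],"turn":[0,0,0,0,0]}' 0 80
python3 -m crank '{"travel":[[0,0,0.0],[0,0,0.0],[0,0,0],[0,0,0]],"turn":[0,0,0,0]}'
python3 - <<'E'
from workcell import *
s=get_state();print(s["tcp_pos"],s["wrist_force"],s["finger_gap"])
E
```

```text
clock: 15.35
tcp_pos: [0.548, -0.025, 0.1068]
orientation: [-0.001, -0.03, 1.0, 0.0]
wrist_force: [0.6, 0.2, 0.2]
finger_gap: 0.0603
clock: 15.6
tcp_pos: [0.5481, -0.0248, 0.0882]
orientation: [-0.001, -0.03, 1.0, 0.0]
wrist_force: [-0.5, 1.3, 0.1]
finger_gap: 0.0598
clock: 16.02
tcp_pos: [0.5504, -0.0252, 0.0911]
orientation: [0.001, -0.031, 1.0, -0.001]
wrist_force: [-1.2, -5.2, 4.1]
finger_gap: 0.0132
clock: 16.35
tcp_pos: [0.5504, -0.0251, 0.0911]
orientation: [0.001, -0.031, 1.0, -0.001]
wrist_force: [-1.8, -5.1, 5.3]
finger_gap: 0.0129
[ 0.55035531 -0.02514433  0.09108647] [-1.81823041 -5.05008687  5.28257325] 0.012906390370738147
```

```bash
python3 -m crank '{"travel":[[0.2,-0.01,0],[0.45,-0.02,0],[0.7,-0.02,0],[0.9,-0.02,0],[1.05,-0.02,0]],"turn":[0,0,0,0,0]}' 
python3 -m crank '{"travel":[[0,0,0.0],[0,0,0.0],[0,0,0]],"turn":[0,0,0]}'
cat > look.py <<'E'
from workcell import *
from h import *
import sys
c=read_camera("wrist");s=get_state();print(s["tcp_pos"],s["wrist_force"],s["finger_gap"])
np.savez("pics/%s.npz"%sys.argv[1],**c)
u,v=proj(c,(.4935,-.0288,.07)).astype(int);print(u,v)
cv2.imwrite("pics/%s.png"%sys.argv[1],cv2.resize(np.ascontiguousarray(c["image"][max(v-40,0):v+80,u-80:u+80,::-1]),None,fx=5,fy=5,interpolation=cv2.INTER_CUBIC))
E
python3 look.py w8
```

```text
clock: 16.77
tcp_pos: [0.5109, -0.0279, 0.0911]
orientation: [0.004, -0.031, 1.0, -0.001]
wrist_force: [9.7, -1.4, -2.3]
finger_gap: 0.0131
clock: 17.02
tcp_pos: [0.5112, -0.0279, 0.0911]
orientation: [0.004, -0.031, 1.0, -0.0]
wrist_force: [7.9, -2.0, -0.6]
finger_gap: 0.0127
[ 0.51119997 -0.02788889  0.09108593] [ 8.31105044 -1.63412565 -0.8755217 ] 0.012875037032739834
318 211
```

View pics/w8.png

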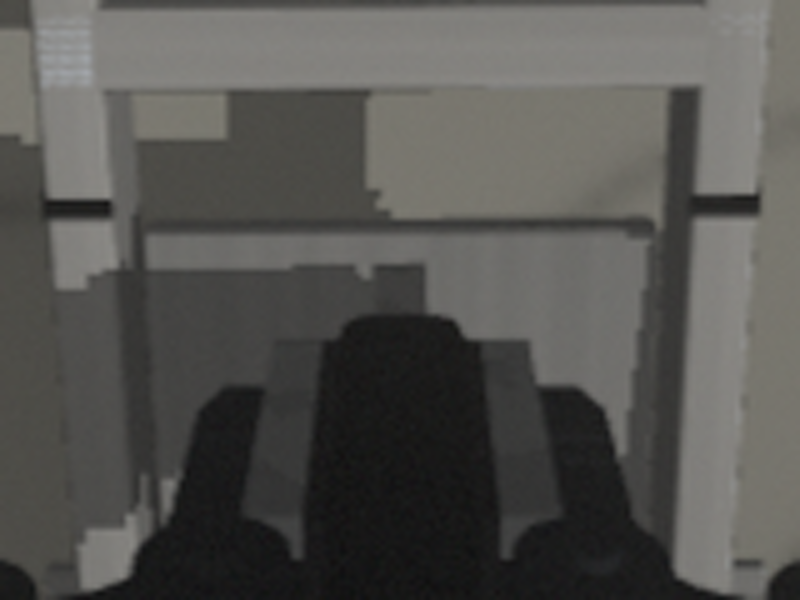

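Marks at crop rows 208 (left) and 204 (right). The blade's front face is the dark band, rows 219 to 232, so there are a few mm still to go.

```bash
cat > ed.py <<'E'
from h import *
import sys
n,v0,ml,mr,ft,fb=sys.argv[1],*map(float,sys.argv[2:])
c=load(n);U=lambda x:238+(x-2)/5; V=lambda y:v0+(y-2)/5
m=(plane(c,(U(78),V(ml)),.07)+plane(c,(U(725),V(mr)),.07))/2
ax=np.array([.998,.0615,0])
print("mark",m,"width",np.linalg.norm(plane(c,(U(78),V(ml)),.07)-plane(c,(U(725),V(mr)),.07)))
for z in(.063,.064,.065,.067): print(z,"top edge behind mark mm",1000*(plane(c,(U(400),V(ft)),z)-m)@ax)
for z in(.058,.060,.061): print(z,"bottom edge",1000*(plane(c,(U(400),V(fb)),z)-m)@ax)
E
python3 ed.py w8 171 208 204 232 219
python3 - <<'E'
from h import *
c=load("w2");m=(plane(c,(282.7,98.8),.07)+plane(c,(344.7,98.6),.07))/2
for z in(.063,.064,.065,.067): print(z,1000*((plane(c,(290,135.9),z)+plane(c,(337,135.6),z))/2-m)@np.array([.998,.0615,0]))
c=load("w8");g=cv2.cvtColor(c["image"],cv2.COLOR_RGB2GRAY)
for u in(300,335,340,350,355): print(u,g[208:224,u].tolist())
E
```

```text
mark [ 0.4938486  -0.02893943  0.07      ] width 0.07637130013269713
0.063 top edge behind mark mm 6.024126683310088
0.064 top edge behind mark mm 5.633269105299278
0.065 top edge behind mark mm 5.2424115272884135
0.067 top edge behind mark mm 4.460696371266739
0.058 bottom edge 6.208855918107998
0.06 bottom edge 5.44727316936167
0.061 bottom edge 5.06648179498845
0.063 45.509666830371614
0.064 45.4185751081035
0.065 45.327483385835485
0.067 45.14529994129946
300 [75, 73, 74, 75, 74, 74, 71, 60, 63, 79, 104, 108, 108, 107, 109, 100]
335 [117, 119, 119, 119, 119, 113, 94, 60, 66, 87, 108, 112, 112, 112, 113, 111]
340 [118, 118, 117, 117, 119, 112, 93, 60, 66, 86, 104, 109, 107, 108, 109, 107]
350 [115, 115, 113, 112, 111, 107, 87, 60, 70, 88, 105, 109, 109, 109, 109, 109]
355 [111, 108, 107, 105, 104, 103, 85, 58, 70, 92, 106, 108, 108, 107, 109, 109]
```

Vision says 5.6 mm left to go, arm travel says 5.5 mm.

```bash
python3 -m crank '{"travel":[[0.05,0,0.0],[0.1,0,0.0],[0.14,0,0],[0.14,0,0],[0.14,0,0]],"turn":[0,0,0,0,0]}'
python3 -m crank '{"travel":[[0,0,0.0],[0,0,0.0],[0,0,0]],"turn":[0,0,0]}' >/dev/null
python3 look.py w9
```

```text
clock: 17.48
tcp_pos: [0.5059, -0.0283, 0.0911]
orientation: [0.004, -0.031, 1.0, -0.001]
wrist_force: [8.8, -2.3, -0.9]
finger_gap: 0.0131
[ 0.50595809 -0.0282495   0.09110446] [ 8.23110192 -1.70974201 -1.20081415] 0.013208303324731883
318 219
```

Run:
```python
from h import *
c=load("w9");g=cv2.cvtColor(c["image"],cv2.COLOR_RGB2GRAY).astype(float)
def dark(u0,u1,a,b):
    p=g[a:b,u0:u1].mean(1);w=np.clip(np.median(p)-15-p,0,None);return (w*np.arange(a,b)).sum()/w.sum(),p.round().astype(int).tolist()
for u in ((248,258),(380,388)): print(u,dark(*u,208,230))
for u in ((325,330),(335,341),(350,356),(298,304)): print(u,g[208:230,u[0]:u[1]].mean(1).round().astype(int).tolist())
m=[plane(c,(253.5,dark(248,258,208,230)[0]),.07),plane(c,(383,dark(380,388,208,230)[0]),.07)];M=sum(m)/2;print(M,np.linalg.norm(m[0]-m[1]))
ax=np.array([.998,.0615,0])
for v in(218,219,219.5,220,220.5,221,222): print(v,[round(1000*(plane(c,(338,v),z)-M)@ax,2) for z in(.06,.064)])
c8=load("w8")
M8=np.array([.49385,-.02894,.07])
print("w8 v=217.0",[1000*(plane(c8,(338,217.0),.064)-M8)@ax])
```

```text
(248, 258) (np.float64(222.00740424320094), [130, 130, 129, 129, 129, 129, 129, 129, 129, 128, 114, 48, 34, 33, 49, 91, 124, 124, 124, 114, 79, 78])
(380, 388) (np.float64(219.88629032258063), [132, 132, 133, 133, 132, 132, 133, 132, 133, 122, 71, 38, 38, 44, 86, 133, 133, 133, 133, 132, 132, 132])
(325, 330) [118, 118, 118, 118, 118, 114, 94, 61, 66, 83, 103, 108, 108, 107, 107, 108, 108, 108, 107, 107, 108, 108]
(335, 341) [118, 118, 118, 118, 118, 114, 94, 63, 68, 88, 106, 110, 109, 109, 109, 109, 109, 110, 110, 109, 110, 109]
(350, 356) [117, 117, 116, 116, 115, 110, 92, 62, 71, 92, 105, 107, 107, 108, 108, 108, 108, 108, 108, 108, 108, 108]
(298, 304) [74, 74, 74, 74, 74, 73, 70, 58, 61, 80, 104, 108, 109, 109, 109, 108, 108, 100, 68, 68, 68, 68]
[ 0.49443155 -0.02876312  0.07      ] 0.07721234028105382
218 [np.float64(2.06), np.float64(0.48)]
219 [np.float64(2.73), np.float64(1.14)]
219.5 [np.float64(3.07), np.float64(1.47)]
220 [np.float64(3.41), np.float64(1.8)]
220.5 [np.float64(3.75), np.float64(2.13)]
221 [np.float64(4.09), np.float64(2.46)]
222 [np.float64(4.77), np.float64(3.13)]
w8 v=217.0 [np.float64(5.623086802562911)]
```

Run:
```python
from h import *
c=load("w9");ax=np.array([.998,.0615,0])
m=[plane(c,(253.5,220.7),.07),plane(c,(383,220.0),.07)];M=sum(m)/2;print(M,np.linalg.norm(m[0]-m[1]))
for v in(216.6,217.0,217.3): print(v,1000*(plane(c,(338,v),.064)-M)@ax)
```

```text
[ 0.49404695 -0.02875677  0.07      ] 0.07715078142481269
216.6 -0.06456116784643484
217.0 0.19904922121918367
217.3 0.3969099202591121
```

Vision leaves 0.2 mm and arm travel 0.5 mm, so one last small nudge. Then I'll compare the scene picture with the first one for disturbed things.

```bash
python3 -m crank '{"travel":[[0.01,0,0.0],[0.01,0,0.0],[0.01,0,0],[0.01,0,0],[0.01,0,0]],"turn":[0,0,0,0,0]}'
python3 - <<'E'
from workcell import *
from h import *
c=read_camera("scene");t=read_camera("top");s=get_state();print(s["tcp_pos"],s["wrist_force"],s["finger_gap"])
for n,q in(("scene0",c),("top0",t)):
    d=np.abs(q["image"].astype(int)-load(n)["image"]).sum(2)>70
    k,l,st,ce=cv2.connectedComponentsWithStats(cv2.morphologyEx(d.astype(np.uint8),cv2.MORPH_OPEN,np.ones((2,2))))
    print(n,[tuple(x) for x in st[1:] if x[4]>25])
E
```

```text
clock: 18.2
tcp_pos: [0.5057, -0.0283, 0.0911]
orientation: [0.004, -0.031, 1.0, -0.001]
wrist_force: [9.6, -1.7, -2.0]
finger_gap: 0.0128
[ 0.5057519  -0.02828872  0.09110364] [ 8.77326546 -1.51552564 -2.63941964] 0.01278476941263471
scene0 [(np.int32(260), np.int32(0), np.int32(82), np.int32(212), np.int32(6364)), (np.int32(27), np.int32(5), np.int32(4), np.int32(10), np.int32(30)), (np.int32(288), np.int32(36), np.int32(17), np.int32(55), np.int32(383)), (np.int32(28), np.int32(49), np.int32(12), np.int32(17), np.int32(113)), (np.int32(45), np.int32(49), np.int32(27), np.int32(20), np.int32(264)), (np.int32(47), np.int32(48), np.int32(63), np.int32(115), np.int32(2756)), (np.int32(248), np.int32(49), np.int32(7), np.int32(17), np.int32(47)), (np.int32(253), np.int32(68), np.int32(11), np.int32(6), np.int32(32)), (np.int32(263), np.int32(70), np.int32(18), np.int32(23), np.int32(251)), (np.int32(286), np.int32(94), np.int32(10), np.int32(6), np.int32(46)), (np.int32(232), np.int32(146), np.int32(49), np.int32(59), np.int32(988)), (np.int32(166), np.int32(158), np.int32(38), np.int3
[... 2313 characters left out ...]
np.int32(49), np.int32(1669)), (np.int32(522), np.int32(312), np.int32(15), np.int32(22), np.int32(243)), (np.int32(251), np.int32(325), np.int32(55), np.int32(65), np.int32(2106)), (np.int32(308), np.int32(336), np.int32(97), np.int32(64), np.int32(2800)), (np.int32(525), np.int32(358), np.int32(58), np.int32(42), np.int32(1556)), (np.int32(248), np.int32(362), np.int32(25), np.int32(38), np.int32(393)), (np.int32(604), np.int32(369), np.int32(6), np.int32(7), np.int32(33)), (np.int32(413), np.int32(374), np.int32(17), np.int32(26), np.int32(240)), (np.int32(594), np.int32(375), np.int32(7), np.int32(7), np.int32(32)), (np.int32(604), np.int32(381), np.int32(10), np.int32(6), np.int32(37))]
```

```bash
python3 -c "
from workcell import *
print(hand_in())"
```

```text
the job is handed in; nothing more can be done
None
```

The job was done in the order asked and handed in at about 18 s of the 64 s. The arm is still holding the slide open at the marks.

- **Brushing:** With the slide shut, I took the brush from its stand and lowered it to the slide. It touched with 7.5 N on the first stroke and 4.6 N on the second. After the first stroke I raised the tip about 10 mm above the mouth, and after the second about 30 mm above.
- **Brush return:** I set it on the floor of its stand (6 N contact) and let go. A picture after release showed it upright in the stand, with the stand not visibly moved.
- **Slide:** I gripped the tab and pulled until the front edge met the lines. Before the last 0.4 mm nudge, the wrist view put the edge 0.2 mm short and the arm's travel put it 0.5 mm short. After the nudge, arm travel reads about 44.8 mm of 45, with a steady pull of about 9 N.

**Not fully checked:**
- My picture views had run out, so I didn't look at the end position or the bowl. I measured the front edge numerically from the wrist image, before the nudge and not again after it.
- Comparing the first and last pictures showed large changed areas. I put these down to the arm, its shadow and the slide, but I did not check the bowl or the bystanders one by one.
- I felt no unexpected contacts. The largest force I read was about 10 N, but I only read forces at the end of each move.

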